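Push the washed instrument cassette round the corner drain track

ROBOT

A 6-joint arm with a two-finger parallel gripper is mounted at the origin on the work surface. World frame = base frame: x ahead of the robot, y to its left, z up, the work surface at z = 0. Lengths are in mm, angles in degrees, forces in N, time in s.
With the tool pointing down it reaches from about 300 to 850 mm from the base axis. Payload 4.2 kg.
Tool frame: the origin (TCP) lies midway between the tips of the shut fingers; the grasp point (between the pads) lies 19 mm behind it (env.grip_point_offset is the distance from the TCP to the grasp point, in mm); z points along the fingers, x is the direction in which the jaws open and shut, and the axes are right-handed (so a half turn about z gives the same grasp; the last joint's range is limited). The gripper opens to 91 mm and grips with 3 to 60 N. Pads are 32 mm wide; open, the fingers measure 118 mm over their backs; the gripper's body (76 mm by 178 mm) begins 60 mm behind the grasp point.
Start: joints at [-66.291, 18.312, 89.639, -0, 72.044, -1.146], TCP at [241.69, -521.756, 213.976] pointing down, gripper open.
Joint ranges: [-177.97, 177.97], [-48.28, 115.42], [12.27, 149.76], [-77.06, 257.06], [2.81, 150.46], [-146.56, 146.56]. Speed limits (degrees/s): [147.25, 147.25, 180, 180, 180, 180].

INTERFACE

Orientations are given as [roll, pitch, yaw] about the fixed x, y, z axes, in that order (R = Rz(yaw) Ry(pitch) Rx(roll)).
In Python, from workcell import env gives the robot as it stands.
- The arm moves only by the shell command python3 -m pendant 'ROWS' [FORCE]. ROWS is JSON, a list of rows, each an object with "xyz": the shift along the tool's x, y, z in m, a list of three; "roll": the turn about the tool's z in degrees; "jaw": the closure, from 0 (fully open) to 1 (shut). A call has exactly 8 rows; each row is the pose to reach, as a shift and turn from the pose commanded when the call began, along the tool's axes at that moment; what a row does not reach only later rows make up. A row lasts 1/8 s, in which the tool goes at most 62.5 mm and 10.7 degrees, less where a joint would pass 70% of its speed; a pose out of reach is approached as far as the arm can. A call with a gripper value outside its range is refused whole. The fingers move at their own pace and stop on an object; FORCE is the grip in N (left out, the last holds). Time passes only in rows, so rows that repeat a pose let the fingers close, or fill a call up. It gives the time, the measured TCP pose, the force and the opening at its end, in the units of the state.
- env.state(): the state, without advancing time (a new reading comes with each control period).
- env.grab_frame(name): name is "scene" or "top" or "wrist"; returns (picture, depth): 384x512x3 uint8, blue, green, red; 384x512 float32, mm along the optical axis (not along the pixel's ray), 0 where there is no reading.
- env.camera_params(name): a dict with "camera_matrix" (3x3 intrinsics, pixels), "D" ([k1, k2, p1, p2, k3] as OpenCV has them; the pictures are not rectified), "cam_to_world" (4x4, takes a point from camera to world coordinates); the wrist camera has in their place "hand_eye" (4x4, takes a point from camera to tool coordinates, whose origin is the TCP and whose axes are the tool frame's). Camera axes: x right, y up, looking along -z (the intrinsics and any distortion apply to the point x, -y, -z); pixel columns grow to the right and rows downward; lengths in mm; the calibration is good to about 2 mm. A picture is of the moment at which its call begins: read the wrist's pose just before it. camera_params takes no time and is no camera call.
- env.job_done(): hands the job in, once; it reports no verdict.
The state is a dict: "time_s": time; "qpos": joint angles; "qvel": joint speeds; "effort": joint torques, N m; "ee_pos": TCP position; "ee_rot": TCP orientation; "force": force on the tool from outside, world axes, zero at the start; "torque": the same for the moment, N m; "gripper_width": finger opening in mm.
Only numpy, scipy, OpenCV 4.12 (cv2) and the standard library are available. Lean on these libraries where they do the work, as an engineer would, in place of code of your own. Each camera call takes 0.05 s, during which the arm holds its last target. There are 200 camera calls.

TASK

Push the washed cassette that stands on the corner drain track along between the guide rails, round the bend and on until its leading end is fully home and flush against the end stop. Slide it the whole way with its glides down on the deck, ease it round without forcing it if it binds, and do not disturb the other things on the counter.

Things in the scene. Friction and masses are not known exactly. Their poses are not given: they have to be found in the camera images.
- track: Fixed stainless corner drain track, L-shaped deck 30 mm high with 10 mm round-bar guide rails. Origin: on the counter under the bend's centre, z up. In its axes the lane's middle runs along +x on y = 138 mm (mouth x = -250 to x = 0), turns right 90 degrees at radius 138 mm about the origin, then runs along -y on x = 138 mm (y = 0 to the end stop's face at y = -200)
- guide_rails: The pair of fixed 10 mm round-bar guide rails on short posts along both sides of the lane (same origin and axes as the track). 116 mm clear between them all along (rubbing faces at radius 80 and 196 mm in the bend); tops 22 mm above the deck. They guide the cassette and must not be forced: a binding cassette is to be eased, not shoved
- cassette: Washed cassette, loose in the track's first leg: closed perforated steel box, 120 long (x) x 90 wide (y) x 37 mm high, corners rounded 10 mm, 0.28 to 0.48 kg, on four 3 mm glides, friction about 0.5 to 0.7. Origin: centre of its underside, on the deck; +x starts towards the bend. Too wide for most grippers: push its rear end
- track_entry (a point): Middle of the lane at its open mouth, at the deck's top (30 mm above the counter). The mouth lies to the robot's left; the rails flare outward there
- bend_start (a point): Middle of the lane where the first leg ends and the bend begins, at the deck's top
- bend_end (a point): Middle of the lane where the bend ends and the last leg begins, at the deck's top. The outside of the bend points away from the robot
- track_home (a point): Middle of the lane at the deck's top, 60 mm before the end stop's face: the cassette's origin lies here when it is fully home. The end stop, to the robot's right, is a turned-up plate across the lane, 34 mm high above the deck, with two rubber buffers
- spare_cassette: Bystander: an identical cassette standing on the counter, off the track, beside the first leg's outer rail. Origin: centre of its underside
- tape_roll: Bystander: flat roll of paper tape, 90 mm across, 19 mm high, lying on the counter inside the bend. Origin: centre of its underside
- beaker: Bystander: glass beaker, 64 mm across, 75 mm high, robot side of the first leg. Origin: centre of its underside
- brush: Bystander: white scrubbing brush, 170 mm long, 23 mm high, lying bristles down on the counter outside the first leg. Origin: under its middle
- bowl: Bystander: steel bowl, 116 mm across, 42 mm high, outside the last leg. Origin: centre of its underside
- spray_bottle: Bystander: white bottle, 60 mm across, 165 mm high, outside the last leg's outer rail. Origin: centre of its underside
- tweezers: Bystander: steel tweezers, 125 mm long, lying on the counter on the robot side of the last leg. Origin: under their middle
- jar: Bystander: small amber jar, 52 mm across, 55 mm high, on the counter just inside the bend. Origin: centre of its underside
Not all that is in view belongs to the job. What is shaped like the cassette but pink or red is not meant.

How it is judged (in metres and radians):
On the way:
1. the cassette, down on the deck, is half-way round the bend (x of cassette in the frame of track above 0.07 m and y of cassette in the frame of track above 0.04 m and z of cassette in the frame of track below 0.036 m).
At the end, for the whole second after the job is handed in: The cassette is at rest flat on the deck between the rails of the last leg, within 6 mm of fully home against the end stop and square to it within 5 degrees (0.09 rad), not touched by the robot (y of cassette in the frame of track below -0.134 m and x of cassette in the frame of track between 0.118 and 0.158 m and angle between the x axis of cassette and the y axis of track, either way round below 0.09 rad and z of cassette in the frame of track below 0.034 m and angle between cassette's own z axis and vertical below 0.05 rad and linear speed of cassette below 0.01 m/s).
It fails at once if the cassette is lifted more than 12 mm off the deck or tipped by more than 0.25 rad (z of cassette in the frame of track above 0.042 m or angle between cassette's own z axis and vertical above 0.25 rad).
It fails at once if the cassette is forced against the guide rails with more than 40 N (contact force between cassette and guide_rails above 40 N).
It fails at once if a bystander is moved by more than 40 mm (distance of any of spare_cassette, tape_roll, beaker, brush, bowl, spray_bottle, tweezers, jar from where it was at the start of the episode above 0.04 m).
It also fails if it takes over 58 s, if anything falls off the work surface, if the arm or the gripper's body presses on something with over 40 N, if the wrist force passes 120 N, or if a joint passes its speed limit or range.

## Working session

There is one attempt and no reset: what is moved stays moved. The work goes in short steps, Python scripts to look and compute and a shell command to move; the robot and the scene stay as the last step left them, time stands still between calls to the robot, and variables do not carry over. Pictures are saved under pics/ and viewed, about 8 in all and at most 12, crops included, and the job is handed in when it is done.

```bash
ls; mkdir -p pics
python3 - <<'E'
from workcell import env
import cv2,numpy as np
for n in("scene","top"):
    p,d=env.grab_frame(n); cv2.imwrite(f"pics/{n}0.png",p); np.save(f"pics/{n}0.npy",d)
    print(n,{k:np.round(v,3).tolist() for k,v in env.camera_params(n).items()})
s=env.state();print(s)
E
```

```text
pics
scene {'camera_matrix': [[474.228, 0.0, 259.743], [0.0, 474.228, 191.114], [0.0, 0.0, 1.0]], 'D': [-0.102, 0.0, 0.0, 0.0, 0.0], 'cam_to_world': [[0.788, -0.447, 0.424, 1048.714], [0.616, 0.58, -0.533, -627.624], [-0.007, 0.681, 0.732, 967.178], [0.0, 0.0, 0.0, 1.0]]}
top {'camera_matrix': [[476.081, 0.0, 258.277], [0.0, 476.081, 194.495], [0.0, 0.0, 1.0]], 'D': [-0.061, 0.0, 0.0, 0.0, 0.0], 'cam_to_world': [[0.013, 0.992, -0.126, 351.537], [-1.0, 0.011, -0.016, 20.558], [-0.015, 0.127, 0.992, 1191.419], [0.0, 0.0, 0.0, 1.0]]}
{'time_s': 0.1, 'qpos': array([-6.62917893e+01,  1.83469223e+01,  8.96976711e+01,  5.33984240e-04,
        7.20427177e+01, -1.14668696e+00]), 'qvel': array([ 0.00341613, -0.06215827, -0.11656001, -0.02535879, -0.02512698,
       -0.10100198]), 'effort': array([ 4.45194446e-04, -4.13333201e+01, -2.32509309e+01,  7.29254354e-02,
        4.22018662e-02, -4.23131405e-05]), 'ee_pos': array([ 241.50790117, -521.34746292,  213.22675115]), 'ee_rot': array([-1.79997745e+02,  8.72833762e-02, -6.51452656e+01]), 'force': array([ 0.10499229, -0.63878277, -0.67281516]), 'torque': array([0.01155191, 0.01431307, 0.03480368]), 'gripper_width': 91.08196992448832}
```

View pics/top0.png

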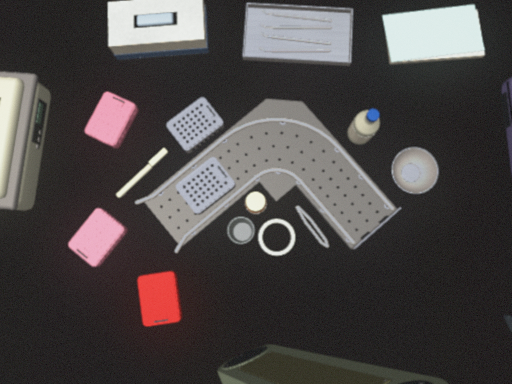

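View pics/scene0.png

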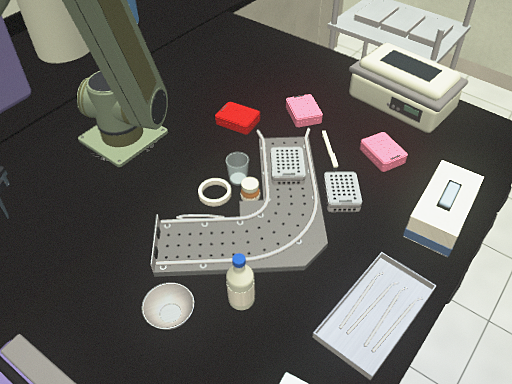

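Top view candidates: the grey cassette on the track at (205,185), the grey spare on the counter at (195,124), pink boxes at (111,119) and (97,237), and a red box at (159,298). By the description, the one on the track (205,185) is the target. Next I fit the track and cassette poses from depth.

```bash
cat > h.py <<'E'
from workcell import env
import cv2,numpy as np
from scipy.optimize import least_squares
def cloud(n,d):
    c=env.camera_params(n);K=np.array(c["camera_matrix"]);T=np.array(c["cam_to_world"])
    v,u=np.mgrid[:384,:512];uv=np.stack([u,v],-1).reshape(-1,1,2).astype(float)
    q=cv2.undistortPoints(uv,K,np.array(c["D"])).reshape(384,512,2)
    P=np.stack([q[...,0]*d,-q[...,1]*d,-d],-1)
    W=P@T[:3,:3].T+T[:3,3]; W[d<=0]=np.nan
    return W
def tolocal(p,xy):
    c,s=np.cos(p[2]),np.sin(p[2]);R=np.array([[c,-s],[s,c]]);return (xy-np.asarray(p[:2]))@R
def toworld(p,xy):
    c,s=np.cos(p[2]),np.sin(p[2]);R=np.array([[c,-s],[s,c]]);return np.asarray(xy)@R.T+np.asarray(p[:2])
def off(l):
    x,y=l[:,0],l[:,1]
    return np.where((x<0)&(y>x*-1e-9),y,np.where((y<0)&(x>0),x,np.hypot(x,y)))-138
E
cat > fit.py <<'E'
from h import *
W=cloud("top",np.load("pics/top0.npy"));img=cv2.imread("pics/top0.png")
Z=W[...,2]
m=np.zeros(Z.shape,bool);m[85:260,120:410]=1
print("counter z",np.nanmedian(Z[260:330,220:330]),"deck",[Z[r,c].round(1) for r,c in((215,165),(130,300),(200,350))],"cass",Z[180:190,200:210].mean(), "top jar",Z[202,256])
# deck
zd=np.nanmedian(Z[125:135,290:310]);print(zd)
r=m&(Z>zd+8)&(Z<zd+26)
xy=W[r][:,:2]
p0=[*W[200,280,:2],np.deg2rad(-47)];print(p0)
def f(p):
    l=tolocal(p,xy);return np.clip(np.abs(np.abs(off(l))-63),0,30)
best=least_squares(f,p0,loss="soft_l1",f_scale=3);p=best.x
l=tolocal(p,xy);k=(f(p)<8)
print("pose",p[:2],np.rad2deg(p[2]),"inl",k.sum(),len(k),np.median(f(p)[k]))
# end stop
e=m&(Z>zd+15)&(Z<zd+45);le=tolocal(p,W[e][:,:2]);k=(abs(le[:,0]-138)<45)&(le[:,1]<-150)
print("stop y",np.percentile(le[k,1],[1,25,50,75,99]))
# mouth & outer deck extents
dk=m&(abs(Z-zd)<6);ld=tolocal(p,W[dk][:,:2]);k=abs(ld[:,1]-138)<40;print("mouth x",np.percentile(ld[k,0],[0.3,1]))
np.save("track.npy",p)
def rect(mask,name):
    q=W[mask][:,:2].astype(np.float32);b=cv2.minAreaRect(q);c=np.array(b[0]);bl=tolocal(p,c[None])[0]
    print(name,b, "local",bl,"n",len(q)); return b
zc=np.nanmedian(Z[180:190,200:210])
c=np.zeros_like(m);c[150:220,170:240]=1;b=rect(c&(abs(Z-zc)<7),"cass")
q=cv2.boxPoints(b);print(tolocal(p,q).round(1))
for n,(u,v) in dict(spare=(195,124),tape=(277,222),beaker=(241,231),jar=(256,202),bottle=(372,116),bowl=(414,170),tweez=(313,226)).items():print(n,W[v,u].round(0),tolocal(p,W[v,u,:2][None])[0].round(0))
E
python3 fit.py
python3 -c "
import cv2;i=cv2.imread('pics/top0.png')[140:260,130:300];cv2.imwrite('pics/crop0.png',cv2.resize(i,None,fx=4,fy=4,interpolation=2))"
```

```text
counter z -0.03681896467696788 deck [np.float64(32.0), np.float64(28.0), np.float64(29.5)] cass 66.65436918165071 top jar 54.297465552466065
30.248599091858637
[np.float64(489.7479336288179), np.float64(-14.816097460478264), np.float64(-0.8203047484373349)]
pose [483.56253404  -4.05968507] -49.322807277482994 inl 2221 3361 2.469020322737549
stop y [-206.15406522 -204.15670663 -203.02220255 -200.56118224 -197.87539316]
mouth x [-249.33568678 -246.85213817]
cass ((490.2491760253906, 145.49484252929688), (161.04771423339844, 120.05167388916016), 38.92557144165039) local [-109.06290395  102.55023593] n 1851
[[-171.5   23.9]
 [ -51.5   20.2]
 [ -46.6  181.2]
 [-166.6  184.9]]
spare [675. 200.  36.] [-30. 278.]
tape [433.  -7.  18.] [-30. -40.]
beaker [411.  82.   3.] [-113.    1.]
jar [478.  44.  54.] [-40.  27.]
bottle [ 663. -215.  160.] [276.  -1.]
bowl [ 569. -354.    6.] [ 321. -163.]
tweez [425. -98.   1.] [  33. -105.]
```

View pics/crop0.png

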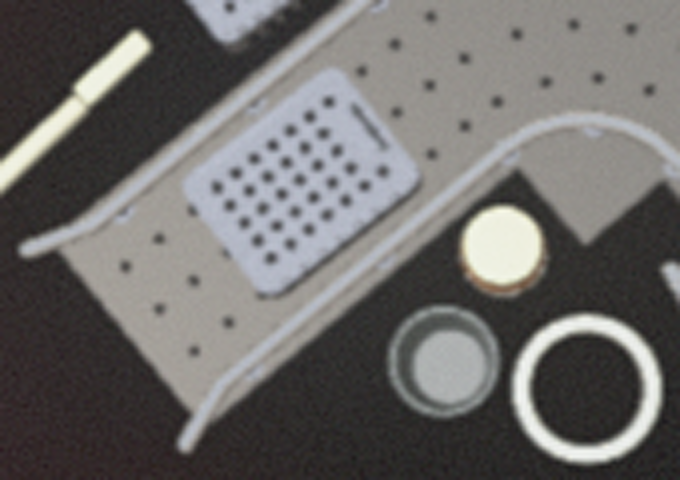

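The close crop confirms the grey perforated cassette on the deck between the rails, centre about (300,180) in the crop. Its slot end faces the bend. I refine the fit with the contamination removed.

```bash
cat >> fit.py <<'E'
print("--- refine")
r=m&(Z>zd+14)&(Z<zd+26);xa=W[r][:,:2]
for i in range(6):
    l=tolocal(p,xa);k=(np.abs(np.abs(off(l))-63)<max(7,14-3*i))&(l[:,0]>-195)&(l[:,1]>-190)
    xy=xa[k];p=least_squares(f,p,loss="soft_l1",f_scale=2).x
print("pose",p[:2],np.rad2deg(p[2]),k.sum(),"med res",np.median(f(p)))
np.save("track.npy",p)
le=tolocal(p,W[e][:,:2]);k=(abs(le[:,0]-138)<45)&(le[:,1]<-150);print("stop",np.percentile(le[k,1],[1,25,50,75,99]))
ld=tolocal(p,W[dk][:,:2]);k=abs(ld[:,1]-138)<40;print("mouth x",np.percentile(ld[k,0],[0.3,1]))
n,lab=cv2.connectedComponents((c&(abs(Z-zc)<6)).astype(np.uint8));b=rect(lab==lab[185,205],"cass")
print(tolocal(p,cv2.boxPoints(b)).round(1))
E
python3 fit.py | sed -n '/---/,$p'
```

```text
--- refine
pose [483.50231336  -4.17551588] -49.32173763393508 1995 med res 2.406224532309068
stop [-206.0351013  -204.0384411  -202.90365338 -200.44195767 -197.75653992]
mouth x [-249.38468225 -246.89825589]
cass ((517.5697631835938, 167.46548461914062), (90.89512634277344, 120.10353088378906), 39.14616012573242) local [-107.9638617   137.71357507] n 1826
[[-169.2   93.9]
 [ -49.1   90.7]
 [ -46.7  181.5]
 [-166.8  184.8]]
```

```bash
cat > plan.py <<'E'
# usage: goals as list of (track x, track y, heading deg in track [0=+x,-90=-y], z mm): prints rows (tool frame of the present pose)
from h import *
p=np.load("track.npy")
def rows(goals):
    s=env.state();e=s["ee_pos"];yaw=np.deg2rad(s["ee_rot"][2]);t=np.array([[np.cos(yaw),np.sin(yaw)],[np.sin(yaw),-np.cos(yaw)]])
    for g in goals:
        w=toworld(p,g[:2])-e[:2];sh=t@w/1000
        y=np.rad2deg(p[2])+90+g[2];r=(np.rad2deg(yaw)-y+180)%360-180
        print([round(v,4) for v in(*sh,-(g[3]-e[2])/1000)],round(r,1))
def behind(s,gap=0,B=76,R=136):
    """TCP pose B mm behind a cassette whose centre is s mm along the lane from bend start (R = bend radius of its centre)"""
    a=R*np.pi/2
    if s<0:c=(s,R);h=0
    elif s<a:th=s/R;c=(R*np.sin(th),R*np.cos(th));h=-np.rad2deg(th)
    else:c=(R,a-s);h=-90
    H=np.deg2rad(h);return (c[0]-(B+gap)*np.cos(H),c[1]-(B+gap)*np.sin(H),h)
def here():
    s=env.state();print("t",s["time_s"],"tcp track",tolocal(p,s["ee_pos"][None,:2])[0].round(1),"z",s["ee_pos"][2].round(1),"head",round(s["ee_rot"][2]-90-np.rad2deg(p[2]),1),"F",s["force"].round(1),"w",s["gripper_width"].round(1))
E
python3 -c "
from plan import *
here();rows([(-205,138,0,190),(-205,138,0,42)])"
```

```text
Traceback (most recent call last):
  File "plan.py", line 18, in here
    s=env.state();print("t",s["time_s"],"tcp track",tolocal(p,s["ee_pos"][None,:2])[0].round(1),"z",s["ee_pos"][2].round(1),"head",round(s["ee_rot"][2]-90-np.rad2deg(p[2]),1),"F",s["force"].round(1),"w",s["gripper_width"].round(1))
                                                                                                                                                                                                           ^^^^^^^^^^^^^^^^^^^^^^^^
AttributeError: 'float' object has no attribute 'round'
```

```bash
sed -i 's/s\["gripper_width"\].round(1)/round(s["gripper_width"],1)/' plan.py
python3 -c "
from plan import *
here();rows([(-205,138,0,190),(-205,138,0,42)])"
```

```text
t 0.1 tcp track [ 234.5 -520.6] z 213.2 head -105.8 F [ 0.1 -0.6 -0.7] w 91.1
[np.float64(-0.6024), np.float64(-0.5138), np.float64(0.0232)] -105.8
[np.float64(-0.6024), np.float64(-0.5138), np.float64(0.1712)] -105.8
```

```bash
python3 -m pendant '[{"xyz":[-0.043,-0.037,0],"roll":-8,"jaw":0.2},{"xyz":[-0.086,-0.073,0],"roll":-16,"jaw":0.4},{"xyz":[-0.129,-0.110,0],"roll":-24,"jaw":0.6},{"xyz":[-0.172,-0.147,0],"roll":-32,"jaw":0.72},{"xyz":[-0.215,-0.183,0],"roll":-40,"jaw":0.72},{"xyz":[-0.258,-0.220,0],"roll":-48,"jaw":0.72},{"xyz":[-0.301,-0.257,0],"roll":-56,"jaw":0.72},{"xyz":[-0.344,-0.294,0],"roll":-64,"jaw":0.72}]'
python3 -c "
from plan import *
here();rows([(-205,138,0,190),(-205,138,0,42)])"
```

```text
time_s: 1.1
ee_pos: [363.9, -84.3, 213.9]
ee_rot: [180.0, -0.0, -0.9]
force: [0.9, -0.1, -0.1]
gripper_width: 25.6
t 1.1 tcp track [ -17.2 -142.9] z 213.9 head -41.6 F [ 0.9 -0.1 -0.1] w 25.6
[np.float64(0.0855), np.float64(-0.3269), np.float64(0.0239)] -41.6
[np.float64(0.0855), np.float64(-0.3269), np.float64(0.1719)] -41.6
```

```bash
python3 -m pendant '[{"xyz":[0.012,-0.047,0],"roll":-6,"jaw":0.72},{"xyz":[0.024,-0.094,0],"roll":-12,"jaw":0.72},{"xyz":[0.036,-0.141,0],"roll":-18,"jaw":0.72},{"xyz":[0.049,-0.188,0],"roll":-24,"jaw":0.72},{"xyz":[0.061,-0.235,0],"roll":-30,"jaw":0.72},{"xyz":[0.074,-0.282,0.01],"roll":-36,"jaw":0.72},{"xyz":[0.0855,-0.327,0.04],"roll":-41.6,"jaw":0.72},{"xyz":[0.0855,-0.327,0.06],"roll":-41.6,"jaw":0.72}]'
python3 -c "
from plan import *
here();rows([(-205,138,0,42)])
p_,d=env.grab_frame('top');cv2.imwrite('pics/top1.png',cv2.resize(p_[100:280,100:420],None,fx=2.5,fy=2.5))"
```

```text
time_s: 2.1
ee_pos: [456.0, 241.8, 152.1]
ee_rot: [-180.0, 0.0, 40.7]
force: [0.6, -0.3, 0.5]
gripper_width: 26.0
t 2.1 tcp track [-204.4  139.5] z 152.1 head 0.0 F [ 0.6 -0.3  0.5] w 26.0
[np.float64(-0.0015), np.float64(-0.0006), np.float64(0.1101)] 0.0
```

View pics/top1.png

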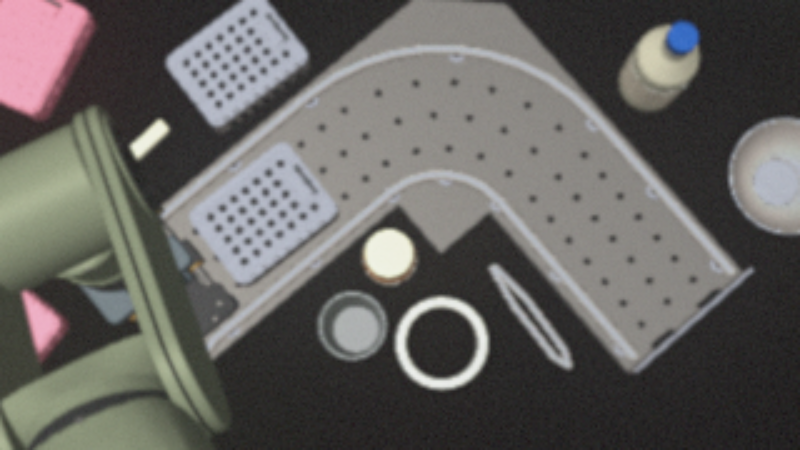

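The gripper is over the mouth behind the cassette, which is unmoved at about (262,212) in this crop. The lane ahead is clear. I lower the tool.

```bash
python3 -m pendant '[{"xyz":[-0.001,0,0.02],"roll":0,"jaw":0.72},{"xyz":[-0.001,0,0.04],"roll":0,"jaw":0.72},{"xyz":[-0.001,0,0.06],"roll":0,"jaw":0.72},{"xyz":[-0.001,0,0.08],"roll":0,"jaw":0.72},{"xyz":[-0.001,0,0.095],"roll":0,"jaw":0.72},{"xyz":[-0.001,0,0.105],"roll":0,"jaw":0.72},{"xyz":[-0.001,0,0.11],"roll":0,"jaw":0.72},{"xyz":[-0.001,0,0.11],"roll":0,"jaw":0.72}]'
python3 -c "
from plan import *
here();rows([(-185,137,0,42),(-150,136,0,42)])"
```

```text
time_s: 3.15
ee_pos: [455.2, 238.6, 43.9]
ee_rot: [180.0, -0.0, 40.5]
force: [-0.0, 0.1, -0.7]
gripper_width: 25.7
t 3.15 tcp track [-202.5  136.8] z 43.9 head -0.2 F [-0.   0.1 -0.7] w 25.7
[np.float64(0.0003), np.float64(0.0175), np.float64(0.0019)] -0.2
[np.float64(-0.0006), np.float64(0.0525), np.float64(0.0019)] -0.2
```

```bash
python3 -m pendant '[{"xyz":[0,0.006,0.001],"roll":0,"jaw":0.72},{"xyz":[0,0.012,0.001],"roll":0,"jaw":0.72},{"xyz":[0,0.017,0.001],"roll":0,"jaw":0.72},{"xyz":[0,0.022,0.001],"roll":0,"jaw":0.72},{"xyz":[0,0.027,0.001],"roll":0,"jaw":0.72},{"xyz":[0,0.032,0.001],"roll":0,"jaw":0.72},{"xyz":[0,0.037,0.001],"roll":0,"jaw":0.72},{"xyz":[0,0.042,0.001],"roll":0,"jaw":0.72}]'
cat > look.py <<'E'
from plan import *
here()
pp,d=env.grab_frame("top");W=cloud("top",d);Z=W[...,2]
hsv=cv2.cvtColor(pp,cv2.COLOR_BGR2HSV)
L=tolocal(p,W[...,:2].reshape(-1,2)).reshape(384,512,2);x,y=L[...,0],L[...,1]
o=off(L.reshape(-1,2)).reshape(384,512)
m=(abs(Z-67)<6)&(abs(o)<62)&(x>-250)&(y>-195)
n,lab,st,_=cv2.connectedComponentsWithStats(m.astype(np.uint8))
k=1+np.argmax(st[1:,4]);q=L[lab==k].astype(np.float32);b=cv2.minAreaRect(q);print("cass local",b,"n",len(q))
import sys
if len(sys.argv)>1: cv2.imwrite(sys.argv[1],cv2.resize(pp[80:280,100:420],None,fx=2.5,fy=2.5))
E
python3 look.py
```

```text
time_s: 4.15
ee_pos: [482.5, 206.6, 43.1]
ee_rot: [-180.0, -0.0, 40.4]
force: [-2.4, 4.0, 3.3]
gripper_width: 25.4
t 4.15 tcp track [-160.5  136.7] z 43.1 head -0.2 F [-2.4  4.   3.3] w 25.4
cass local ((-77.0712890625, 138.95016479492188), (91.07954406738281, 105.25816345214844), 89.58756256103516) n 1477
```

Contact is confirmed: centre to TCP is 76 mm as modelled, the push force is 5 N and the cassette is square. I generate the waypoints for the next pushes.

```bash
python3 -m pendant '[{"xyz":[0,0.008,0],"roll":0,"jaw":0.72},{"xyz":[0,0.016,0],"roll":0,"jaw":0.72},{"xyz":[0,0.024,0],"roll":0,"jaw":0.72},{"xyz":[0,0.032,0],"roll":0,"jaw":0.72},{"xyz":[0,0.040,0],"roll":0,"jaw":0.72},{"xyz":[0,0.048,0],"roll":0,"jaw":0.72},{"xyz":[0,0.056,0],"roll":0,"jaw":0.72},{"xyz":[0,0.064,0],"roll":0,"jaw":0.72}]'
python3 look.py; python3 -c "
from plan import *
rows([(*behind(s),42.5) for s in (-15,-10,-5,0,5,10,16,22,28,34)])"
```

```text
time_s: 5.2
ee_pos: [523.9, 157.8, 43.0]
ee_rot: [-180.0, 0.0, 40.4]
force: [-3.1, 4.2, 4.6]
gripper_width: 25.4
t 5.2 tcp track [-96.5 136.2] z 43.0 head -0.2 F [-3.1  4.2  4.6] w 25.4
cass local ((-11.025978088378906, 138.62545776367188), (90.94021606445312, 101.11158752441406), 89.3954849243164) n 1260
[np.float64(-0.0003), np.float64(0.0043), np.float64(0.0005)] -0.2
[np.float64(-0.0002), np.float64(0.0093), np.float64(0.0005)] -0.2
[np.float64(-0.0002), np.float64(0.0143), np.float64(0.0005)] -0.2
[np.float64(-0.0002), np.float64(0.0193), np.float64(0.0005)] -0.2
[np.float64(0.0025), np.float64(0.0244), np.float64(0.0005)] 1.9
[np.float64(0.005), np.float64(0.0295), np.float64(0.0005)] 4.0
[np.float64(0.0078), np.float64(0.0358), np.float64(0.0005)] 6.5
[np.float64(0.0104), np.float64(0.0422), np.float64(0.0005)] 9.0
[np.float64(0.0126), np.float64(0.0487), np.float64(0.0005)] 11.6
[np.float64(0.0145), np.float64(0.0553), np.float64(0.0005)] 14.1
```

```bash
python3 -m pendant '[{"xyz":[0,0.007,0],"roll":0,"jaw":0.72},{"xyz":[0,0.014,0],"roll":0,"jaw":0.72},{"xyz":[0,0.019,0],"roll":0,"jaw":0.72},{"xyz":[0.0025,0.0244,0],"roll":2,"jaw":0.72},{"xyz":[0.005,0.0295,0],"roll":4,"jaw":0.72},{"xyz":[0.0078,0.0358,0],"roll":6.5,"jaw":0.72},{"xyz":[0.0104,0.0422,0],"roll":9,"jaw":0.72},{"xyz":[0.0126,0.0487,0],"roll":11.6,"jaw":0.72}]'
python3 look.py pics/top2.png; python3 -c "
from plan import *
rows([(*behind(s),42.5) for s in (34,40,46,52,58,64,70,76)])"
```

```text
time_s: 6.25
ee_pos: [565.7, 128.8, 42.9]
ee_rot: [180.0, -0.0, 28.7]
force: [-2.8, 4.0, 2.0]
gripper_width: 25.7
t 6.25 tcp track [-47.2 149. ] z 42.9 head -12.0 F [-2.8  4.   2. ] w 25.7
cass local ((40.57677459716797, 133.45828247070312), (91.37635803222656, 94.03266143798828), 78.4259262084961) n 1187
[np.float64(0.0025), np.float64(0.0058), np.float64(0.0004)] 2.3
[np.float64(0.0054), np.float64(0.012), np.float64(0.0004)] 4.8
[np.float64(0.0081), np.float64(0.0183), np.float64(0.0004)] 7.3
[np.float64(0.0106), np.float64(0.0248), np.float64(0.0004)] 9.9
[np.float64(0.0127), np.float64(0.0313), np.float64(0.0004)] 12.4
[np.float64(0.0145), np.float64(0.0379), np.float64(0.0004)] 14.9
[np.float64(0.0161), np.float64(0.0446), np.float64(0.0004)] 17.5
[np.float64(0.0173), np.float64(0.0514), np.float64(0.0004)] 20.0
```

View pics/top2.png

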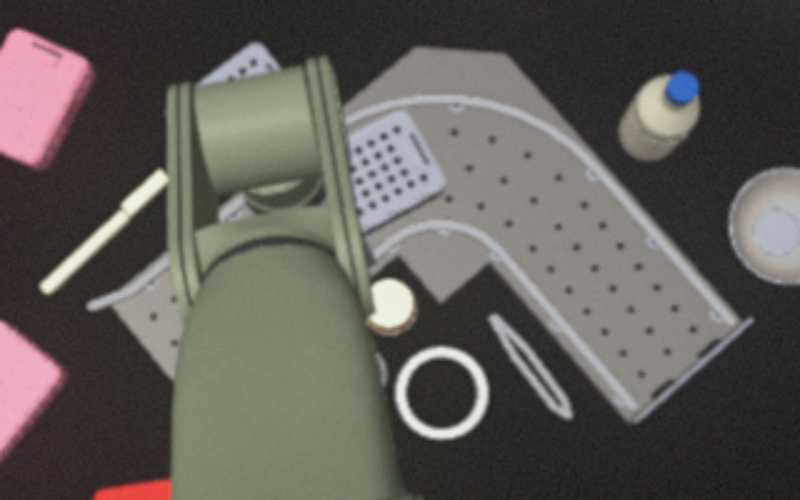

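The cassette turns with the tool, front end around (410,165), clear of both rails. The force is 5 N. I continue round the bend.

```bash
python3 -m pendant '[{"xyz":[0.0025,0.0058,0],"roll":2.3,"jaw":0.72},{"xyz":[0.0054,0.012,0],"roll":4.8,"jaw":0.72},{"xyz":[0.0081,0.0183,0],"roll":7.3,"jaw":0.72},{"xyz":[0.0106,0.0248,0],"roll":9.9,"jaw":0.72},{"xyz":[0.0127,0.0313,0],"roll":12.4,"jaw":0.72},{"xyz":[0.0145,0.0379,0],"roll":14.9,"jaw":0.72},{"xyz":[0.0161,0.0446,0],"roll":17.5,"jaw":0.72},{"xyz":[0.0173,0.0514,0],"roll":20,"jaw":0.72}]'
python3 look.py; python3 -c "
from plan import *
rows([(*behind(s),42.5) for s in (82,88,94,100,106,112,118,124)])"
```

```text
time_s: 7.3
ee_pos: [605.4, 91.9, 42.9]
ee_rot: [180.0, -0.0, 8.7]
force: [-0.2, 2.1, 0.5]
gripper_width: 25.6
t 7.3 tcp track [  6.6 155.1] z 42.9 head -32.0 F [-0.2  2.1  0.5] w 25.6
cass local ((94.82423400878906, 106.55529022216797), (91.06201934814453, 72.37887573242188), 59.87649917602539) n 1045
[np.float64(0.0038), np.float64(0.0058), np.float64(0.0004)] 2.5
[np.float64(0.0067), np.float64(0.012), np.float64(0.0004)] 5.0
[np.float64(0.0094), np.float64(0.0184), np.float64(0.0004)] 7.6
[np.float64(0.0118), np.float64(0.0248), np.float64(0.0004)] 10.1
[np.float64(0.0139), np.float64(0.0314), np.float64(0.0004)] 12.6
[np.float64(0.0157), np.float64(0.038), np.float64(0.0004)] 15.1
[np.float64(0.0172), np.float64(0.0447), np.float64(0.0004)] 17.7
[np.float64(0.0185), np.float64(0.0515), np.float64(0.0004)] 20.2
```

```bash
python3 -m pendant '[{"xyz":[0.0035,0.0058,0],"roll":2.5,"jaw":0.72},{"xyz":[0.0062,0.012,0],"roll":5,"jaw":0.72},{"xyz":[0.0089,0.0184,0],"roll":7.6,"jaw":0.72},{"xyz":[0.0112,0.0248,0],"roll":10.1,"jaw":0.72},{"xyz":[0.0133,0.0314,0],"roll":12.6,"jaw":0.72},{"xyz":[0.0151,0.038,0],"roll":15.1,"jaw":0.72},{"xyz":[0.0166,0.0447,0],"roll":17.7,"jaw":0.72},{"xyz":[0.0178,0.0515,0],"roll":20.2,"jaw":0.72}]'
python3 look.py pics/top3.png; python3 -c "
from plan import *
rows([(*behind(s),42.5) for s in (130,136,142,148,154,160,166,172)])"
```

```text
time_s: 8.35
ee_pos: [630.8, 43.8, 42.9]
ee_rot: [-180.0, -0.0, -11.5]
force: [-0.3, 2.6, 0.7]
gripper_width: 25.6
t 8.35 tcp track [ 59.6 142.9] z 42.9 head -52.2 F [-0.3  2.6  0.7] w 25.6
cass local ((132.6275634765625, 63.38812255859375), (91.09205627441406, 60.00870132446289), 43.11565017700195) n 778
[np.float64(0.0042), np.float64(0.0057), np.float64(0.0004)] 2.5
[np.float64(0.0071), np.float64(0.0119), np.float64(0.0004)] 5.0
[np.float64(0.0098), np.float64(0.0182), np.float64(0.0004)] 7.6
[np.float64(0.0122), np.float64(0.0247), np.float64(0.0004)] 10.1
[np.float64(0.0143), np.float64(0.0312), np.float64(0.0004)] 12.6
[np.float64(0.0161), np.float64(0.0379), np.float64(0.0004)] 15.2
[np.float64(0.0176), np.float64(0.0446), np.float64(0.0004)] 17.7
[np.float64(0.0188), np.float64(0.0513), np.float64(0.0004)] 20.2
```

View pics/top3.png

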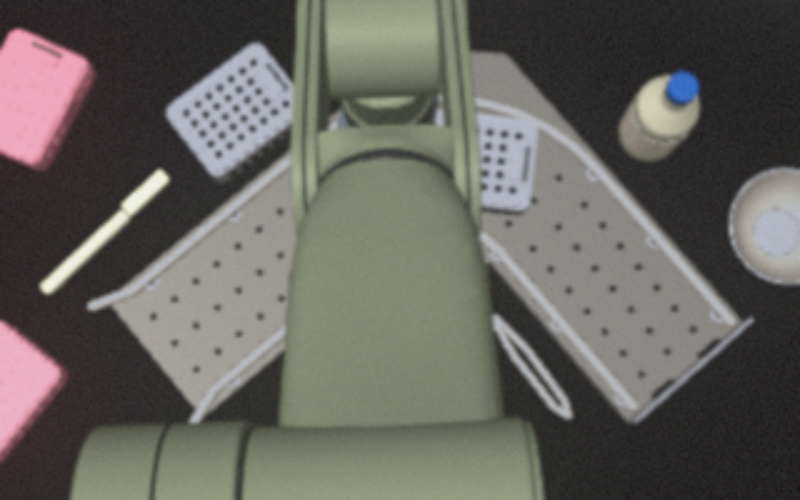

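The nose now leans lightly on the outer rail, with the cassette about 5° behind the tool at (505,160). The force is only 2.6 N, so it isn't binding. I continue at a gentler pace.

```bash
python3 -m pendant '[{"xyz":[0.0035,0.0045,0],"roll":2,"jaw":0.72},{"xyz":[0.0055,0.009,0],"roll":4,"jaw":0.72},{"xyz":[0.0076,0.0135,0],"roll":5.9,"jaw":0.72},{"xyz":[0.0095,0.0182,0],"roll":7.7,"jaw":0.72},{"xyz":[0.011,0.023,0],"roll":9.5,"jaw":0.72},{"xyz":[0.0126,0.028,0],"roll":11.4,"jaw":0.72},{"xyz":[0.0138,0.033,0],"roll":13.3,"jaw":0.72},{"xyz":[0.015,0.038,0],"roll":15.2,"jaw":0.72}]'
python3 look.py; python3 -c "
from plan import *
rows([(*behind(s),42.5) for s in (165,170,175,180,185,190,195,200)])"
```

```text
time_s: 9.4
ee_pos: [637.9, 3.6, 43.0]
ee_rot: [-180.0, -0.0, -26.7]
force: [1.5, 2.2, -1.0]
gripper_width: 25.8
t 9.4 tcp track [ 94.7 122.2] z 43.0 head -67.4 F [ 1.5  2.2 -1. ] w 25.8
cass local ((156.99148559570312, 12.790401458740234), (95.60205078125, 42.860992431640625), 45.452606201171875) n 486
[np.float64(0.0041), np.float64(0.0048), np.float64(0.0005)] 2.1
[np.float64(0.0066), np.float64(0.0099), np.float64(0.0005)] 4.2
[np.float64(0.0089), np.float64(0.0152), np.float64(0.0005)] 6.3
[np.float64(0.011), np.float64(0.0205), np.float64(0.0005)] 8.4
[np.float64(0.013), np.float64(0.0259), np.float64(0.0005)] 10.5
[np.float64(0.0147), np.float64(0.0313), np.float64(0.0005)] 12.6
[np.float64(0.0162), np.float64(0.0368), np.float64(0.0005)] 14.8
[np.float64(0.0176), np.float64(0.0424), np.float64(0.0005)] 16.9
```

The top view is mostly blocked here, so I check with the scene camera.

```bash
sed -e 's/"top"/"scene"/g' -e 's/pp\[80:280,100:420\]/pp[120:340,140:400]/' look.py > looks.py; python3 looks.py pics/sc1.png
```

```text
t 9.45 tcp track [ 95.2 121.6] z 43.0 head -67.4 F [ 1.   1.3 -1. ] w 25.4
cass local ((132.4762420654297, 53.906070709228516), (94.30644226074219, 129.65647888183594), 27.62495231628418) n 1474
```

View pics/sc1.png

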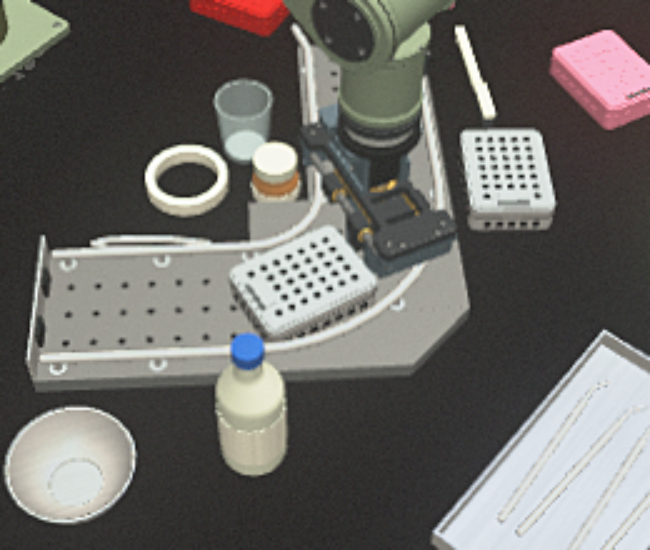

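The scene view shows the cassette rounding the bend, heading about -62°, with its nose near the outer rail and nothing jammed. The bottle at (250,400) and the other objects are clear.

```bash
python3 -m pendant '[{"xyz":[0.0035,0.0048,0],"roll":2.5,"jaw":0.72},{"xyz":[0.006,0.0099,0],"roll":5,"jaw":0.72},{"xyz":[0.008,0.0152,0],"roll":7.3,"jaw":0.72},{"xyz":[0.010,0.0205,0],"roll":9.5,"jaw":0.72},{"xyz":[0.012,0.0259,0],"roll":11.8,"jaw":0.72},{"xyz":[0.0137,0.0313,0],"roll":14,"jaw":0.72},{"xyz":[0.0152,0.0368,0],"roll":16.5,"jaw":0.72},{"xyz":[0.0166,0.0424,0],"roll":18.9,"jaw":0.72}]'
python3 looks.py; python3 -c "
from plan import *
rows([(*behind(s,R=137),42.5) for s in (205,210,215,220,226,232,238,244)])"
```

```text
time_s: 10.5
ee_pos: [633.7, -41.8, 43.0]
ee_rot: [-180.0, -0.0, -45.6]
force: [1.9, 1.6, -0.6]
gripper_width: 25.5
t 10.5 tcp track [126.4  89.4] z 43.0 head -86.3 F [ 1.9  1.6 -0.6] w 25.5
cass local ((144.5015869140625, 7.835887908935547), (92.19007873535156, 117.68138122558594), 13.107976913452148) n 1384
[np.float64(0.004), np.float64(0.0029), np.float64(0.0004)] -0.6
[np.float64(0.0067), np.float64(0.0079), np.float64(0.0004)] 1.5
[np.float64(0.0093), np.float64(0.0131), np.float64(0.0004)] 3.6
[np.float64(0.0091), np.float64(0.0181), np.float64(0.0004)] 3.7
[np.float64(0.0087), np.float64(0.024), np.float64(0.0004)] 3.7
[np.float64(0.0083), np.float64(0.03), np.float64(0.0004)] 3.7
[np.float64(0.0079), np.float64(0.036), np.float64(0.0004)] 3.7
[np.float64(0.0076), np.float64(0.042), np.float64(0.0004)] 3.7
```

```bash
python3 -m pendant '[{"xyz":[0.004,0.005,0],"roll":1,"jaw":0.72},{"xyz":[0.0075,0.010,0],"roll":2.4,"jaw":0.72},{"xyz":[0.010,0.015,0],"roll":3.7,"jaw":0.72},{"xyz":[0.010,0.020,0],"roll":3.7,"jaw":0.72},{"xyz":[0.0097,0.025,0],"roll":3.7,"jaw":0.72},{"xyz":[0.0094,0.030,0],"roll":3.7,"jaw":0.72},{"xyz":[0.009,0.036,0],"roll":3.7,"jaw":0.72},{"xyz":[0.0086,0.042,0],"roll":3.7,"jaw":0.72}]'
python3 looks.py pics/sc2.png
```

```text
time_s: 11.55
ee_pos: [609.5, -77.2, 43.0]
ee_rot: [180.0, -0.0, -49.1]
force: [1.5, 0.6, -0.9]
gripper_width: 25.7
t 11.55 tcp track [137.5  47.9] z 43.0 head -89.8 F [ 1.5  0.6 -0.9] w 25.7
cass local ((143.20774841308594, -31.87542724609375), (92.9186782836914, 117.51176452636719), 2.284994125366211) n 1262
```

View pics/sc2.png

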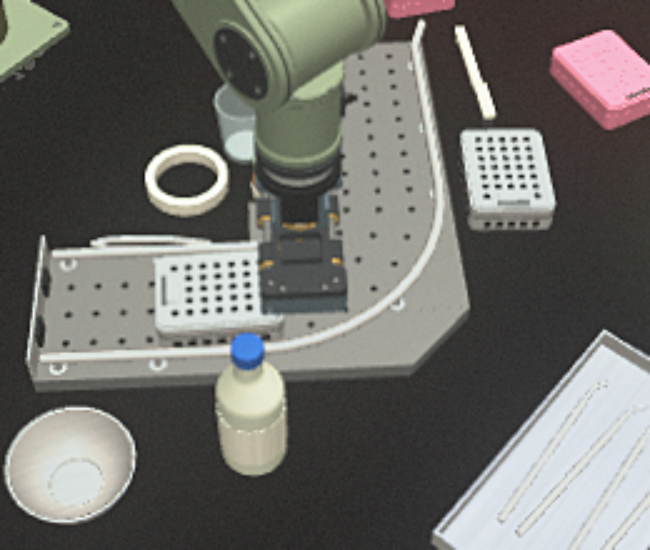

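The cassette is square in the last leg, front end at about (157,300). I continue straight.

```bash
python3 -m pendant '[{"xyz":[0,0.007,0],"roll":0,"jaw":0.72},{"xyz":[0,0.014,0],"roll":0,"jaw":0.72},{"xyz":[0,0.021,0],"roll":0,"jaw":0.72},{"xyz":[0,0.028,0],"roll":0,"jaw":0.72},{"xyz":[0,0.035,0],"roll":0,"jaw":0.72},{"xyz":[0,0.042,0],"roll":0,"jaw":0.72},{"xyz":[0,0.049,0],"roll":0,"jaw":0.72},{"xyz":[0,0.056,0],"roll":0,"jaw":0.72}]'
python3 looks.py
```

```text
time_s: 12.6
ee_pos: [567.1, -113.9, 43.0]
ee_rot: [-180.0, -0.0, -49.1]
force: [2.9, 1.6, -0.4]
gripper_width: 25.4
t 12.6 tcp track [137.7  -8.1] z 43.0 head -89.8 F [ 2.9  1.6 -0.4] w 25.4
cass local ((140.9969482421875, -86.90106201171875), (92.3501968383789, 117.0206298828125), 0.33639299869537354) n 1150
```

```bash
python3 -m pendant '[{"xyz":[0,0.007,0],"roll":0,"jaw":0.72},{"xyz":[0,0.014,0],"roll":0,"jaw":0.72},{"xyz":[0,0.021,0],"roll":0,"jaw":0.72},{"xyz":[0,0.028,0],"roll":0,"jaw":0.72},{"xyz":[0,0.034,0],"roll":0,"jaw":0.72},{"xyz":[0,0.039,0],"roll":0,"jaw":0.72},{"xyz":[0,0.043,0],"roll":0,"jaw":0.72},{"xyz":[0,0.047,0],"roll":0,"jaw":0.72}]'
python3 looks.py
```

```text
time_s: 13.65
ee_pos: [531.8, -144.5, 43.0]
ee_rot: [-180.0, -0.0, -49.1]
force: [3.0, 1.9, 0.4]
gripper_width: 25.4
t 13.65 tcp track [137.9 -54.8] z 43.0 head -89.8 F [3.  1.9 0.4] w 25.4
cass local ((140.80203247070312, -133.61436462402344), (117.12303161621094, 93.1753921508789), 89.94123077392578) n 1120
```

```bash
python3 -m pendant '[{"xyz":[0,0.0006,0],"roll":0,"jaw":0.72},{"xyz":[0,0.0012,0],"roll":0,"jaw":0.72},{"xyz":[0,0.0018,0],"roll":0,"jaw":0.72},{"xyz":[0,0.0025,0],"roll":0,"jaw":0.72},{"xyz":[0,0.0032,0],"roll":0,"jaw":0.72},{"xyz":[0,0.0038,0],"roll":0,"jaw":0.72},{"xyz":[0,0.0044,0],"roll":0,"jaw":0.72},{"xyz":[0,0.005,0],"roll":0,"jaw":0.72}]'
python3 looks.py
```

```text
time_s: 14.7
ee_pos: [528.2, -147.7, 43.0]
ee_rot: [-180.0, -0.0, -49.1]
force: [3.0, 1.8, 0.4]
gripper_width: 25.4
t 14.7 tcp track [137.9 -59.7] z 43.0 head -89.8 F [3.  1.8 0.4] w 25.4
cass local ((140.03378295898438, -137.39169311523438), (94.92700958251953, 115.03981018066406), 0.6066448092460632) n 1089
```

Still moving freely at 3.5 N. I creep on in small steps until the force rises.

```bash
python3 -m pendant '[{"xyz":[0,0.0006,0],"roll":0,"jaw":0.72},{"xyz":[0,0.0012,0],"roll":0,"jaw":0.72},{"xyz":[0,0.0018,0],"roll":0,"jaw":0.72},{"xyz":[0,0.0024,0],"roll":0,"jaw":0.72},{"xyz":[0,0.003,0],"roll":0,"jaw":0.72},{"xyz":[0,0.003,0],"roll":0,"jaw":0.72},{"xyz":[0,0.003,0],"roll":0,"jaw":0.72},{"xyz":[0,0.003,0],"roll":0,"jaw":0.72}]'
python3 -m pendant '[{"xyz":[0,0.0005,0],"roll":0,"jaw":0.72},{"xyz":[0,0.001,0],"roll":0,"jaw":0.72},{"xyz":[0,0.0015,0],"roll":0,"jaw":0.72},{"xyz":[0,0.002,0],"roll":0,"jaw":0.72},{"xyz":[0,0.002,0],"roll":0,"jaw":0.72},{"xyz":[0,0.002,0],"roll":0,"jaw":0.72},{"xyz":[0,0.002,0],"roll":0,"jaw":0.72},{"xyz":[0,0.002,0],"roll":0,"jaw":0.72}]'; python3 -c "
from plan import *
here()"
```

```text
time_s: 15.75
ee_pos: [526.7, -149.0, 43.0]
ee_rot: [-179.9, -0.0, -49.2]
force: [4.4, 5.3, 0.5]
gripper_width: 25.6
time_s: 16.75
ee_pos: [526.7, -149.0, 43.2]
ee_rot: [-179.7, -0.1, -49.2]
force: [8.6, 10.4, -0.5]
gripper_width: 25.6
t 16.75 tcp track [138.  -61.7] z 43.2 head -89.9 F [ 8.6 10.4 -0.5] w 25.6
```

Force rose to 13.5 N along the lane with no further motion, so the end stop is reached. I back off, lift clear and look.

```bash
python3 -m pendant '[{"xyz":[0,-0.003,0],"roll":0,"jaw":0.72},{"xyz":[0,-0.008,0],"roll":0,"jaw":0.72},{"xyz":[0,-0.015,0],"roll":0,"jaw":0.72},{"xyz":[0,-0.025,0],"roll":0,"jaw":0.72},{"xyz":[0,-0.035,0],"roll":0,"jaw":0.72},{"xyz":[0,-0.035,-0.03],"roll":0,"jaw":0.72},{"xyz":[0,-0.035,-0.07],"roll":0,"jaw":0.72},{"xyz":[0,-0.035,-0.11],"roll":0,"jaw":0.72}]'
python3 -m pendant '[{"xyz":[0,-0.04,-0.03],"roll":0,"jaw":0.72},{"xyz":[0,-0.08,-0.05],"roll":0,"jaw":0.72},{"xyz":[0,-0.12,-0.05],"roll":0,"jaw":0.72},{"xyz":[0,-0.16,-0.05],"roll":0,"jaw":0.72},{"xyz":[0,-0.20,-0.05],"roll":0,"jaw":0.72},{"xyz":[0,-0.24,-0.05],"roll":0,"jaw":0.72},{"xyz":[0,-0.24,-0.05],"roll":0,"jaw":0.72},{"xyz":[0,-0.24,-0.05],"roll":0,"jaw":0.72}]'
python3 looks.py; python3 look.py pics/top4.png
```

```text
time_s: 17.75
ee_pos: [551.0, -127.6, 153.9]
ee_rot: [180.0, 0.0, -49.1]
force: [0.6, 1.3, -0.6]
gripper_width: 25.2
time_s: 18.75
ee_pos: [731.8, 28.9, 202.5]
ee_rot: [179.9, 0.0, -49.1]
force: [0.1, 0.6, 0.2]
gripper_width: 25.5
t 18.75 tcp track [136.7 209.9] z 202.5 head -89.8 F [0.1 0.6 0.2] w 25.5
cass local ((139.96881103515625, -137.778076171875), (95.73310089111328, 114.2691421508789), 0.08440744131803513) n 1420
t 18.8 tcp track [137.  209.5] z 202.8 head -89.8 F [-0.4 -0.4  0.1] w 25.4
cass local ((137.88079833984375, -136.88685607910156), (116.40204620361328, 90.31828308105469), 89.71298217773438) n 1778
```

View pics/top4.png

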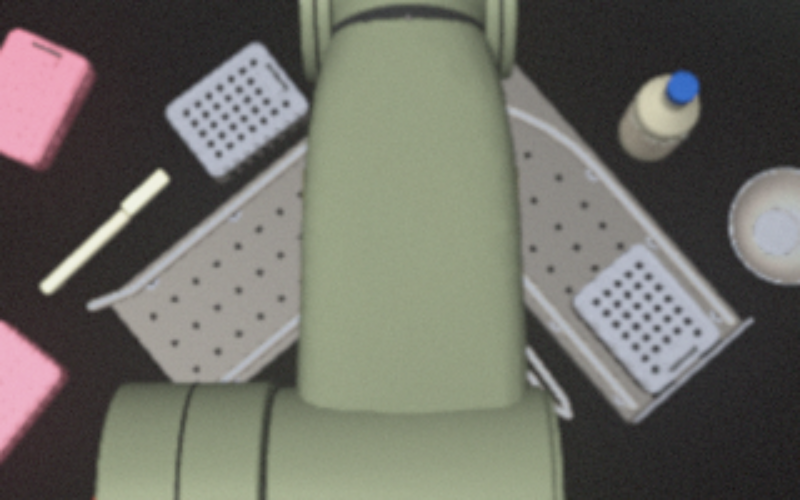

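The cassette lies square near the stop at (647,318). I measure the gap between its front edge and the stop directly, with a zoom.

Run:
```python
from plan import *
for n,c in(("top",None),("scene",None)):
    pp,d=env.grab_frame(n);W=cloud(n,d);Z=W[...,2]
    L=tolocal(p,W[...,:2].reshape(-1,2)).reshape(384,512,2);x,y=L[...,0],L[...,1]
    m=(x>105)&(x<170)&(y<-60)&(y>-225)
    print(n,"by y:",[(int(b),round(float(np.median(Z[m&(abs(y-b)<1.5)])),0),int((m&(abs(y-b)<1.5)).sum())) for b in list(range(-70,-86,-3))+list(range(-188,-214,-3)) if (m&(abs(y-b)<1.5)).any()])
    t=(x>85)&(x<190)&(Z>60)&(Z<75)&(y<-60)&(y>-225)
    print(" top y pct",np.percentile(y[t],[0.5,2,98,99.5]).round(1))
    k=(x>85)&(x<195)&(y<-60)&(y>-215)&(Z>20)
    r,cc=np.where(k);cr=pp[r.min()-5:r.max()+5,cc.min()-5:cc.max()+5]
    cv2.imwrite(f"pics/z_{n}.png",cv2.resize(cr,(390,390),interpolation=2))
cv2.imwrite("pics/zz.png",np.hstack([cv2.imread("pics/z_top.png"),cv2.imread("pics/z_scene.png")]))
```

```text
top by y: [(-70, 29.0, 33), (-73, 29.0, 30), (-76, 30.0, 32), (-79, 61.0, 30), (-82, 64.0, 35), (-85, 66.0, 34), (-188, 66.0, 37), (-191, 68.0, 31), (-194, 66.0, 29), (-197, 63.0, 30), (-200, 55.0, 14), (-203, 54.0, 61), (-206, 63.0, 18), (-212, 1.0, 10)]
 top y pct [-205.4 -203.8  -81.5  -79.4]
scene by y: [(-70, 31.0, 26), (-73, 30.0, 29), (-76, 30.0, 26), (-79, 30.0, 26), (-82, 60.0, 53), (-85, 64.0, 27), (-188, 68.0, 29), (-191, 68.0, 27), (-194, 67.0, 22), (-197, 66.0, 20), (-200, 65.0, 11), (-203, 58.0, 30), (-206, 63.0, 43), (-209, 62.0, 3)]
 top y pct [-207.1 -205.6  -83.   -81. ]
```

View pics/zz.png

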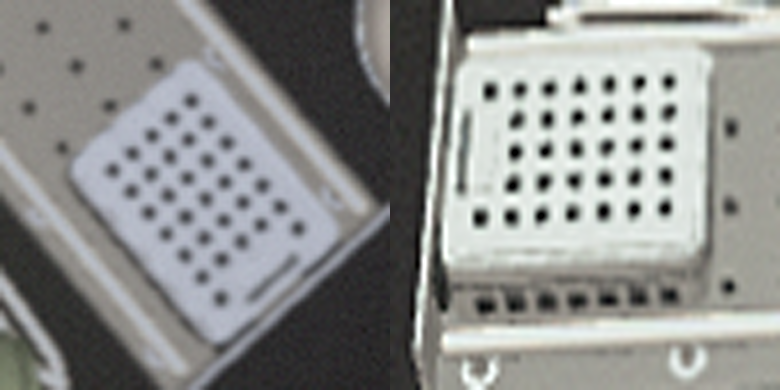

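```bash
python3 -c "
from plan import *
here();print(env.job_done())"
```

```text
t 18.95 tcp track [137.3 209.3] z 203.5 head -89.9 F [-0.1 -0.4 -0.1] w 25.8
the job is handed in; nothing more can be done
None
```

I pushed the grey cassette along the first leg, round the bend and up to the end stop with two partly opened fingers on its rear end, and handed in after about 19 s. The hand-in gives no verdict.

**Push forces:** The push took about 2–6 N at every reading. In the bend the cassette's nose leaned lightly on the outer rail and turned without binding. At the stop it no longer moved as the force rose to 13.5 N, so I backed off and lifted clear.

**Last checks:**
- **Position:** the cassette is flat, at x ≈ 138 mm and y about -138 to -141 mm in track axes, against -140 mm for fully home.
- **Squareness:** it is square to the stop within about 0.5°.
- **Robot:** the arm is clear of the cassette and the wrist force is close to zero.
- **Bystanders:** the ones visible in the last pictures stand where they were. The jar, tape roll and beaker were behind the arm in the final top view. They looked undisturbed in the last scene picture I viewed that covered them, where the arm hid the jar and part of the beaker.

**Disagreement:** the two cameras and the finger contact differ by 2–3 mm on the cassette's final y. That is within calibration, but it means a 1–3 mm gap to the stop plate, where the rubber buffers sit, can't be ruled out from the pictures.

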